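# Set the mixer to speed 4 and start it

### The job

On the mixer's control box, push the arm of the big selector round clockwise with a fingertip, click by click, until it rests at speed 4 (the row of four dots, the fourth click after the off bar), without letting it click on past 4. Then press the broad round start button fully down with a fingertip and let it come up again. Do not grip or lean on the selector's arm, and leave the square stop button, the small timer knob and all the loose things alone.

Things in the scene. Friction and masses are not known exactly. Their poses are not given: they have to be found in the camera images.
- panel: the mixer's control box, fixed to the table: stainless, 240 (its x) by 400 (its y) by 80 mm high, with a level grey top panel at 80 mm. Origin: centre of its underside, on the table. Its x axis points away from the operator's (robot's) side, y to the operator's left, z up; it may stand turned by up to 0.3 rad
- selector (a joint): angle of the big speed selector, rad: 0 = off (stop at -0.04), growing clockwise seen from above, to 3.14 (speed 5, stop). Six clicked positions: off 0.00, speed 1 0.63, speed 2 1.26, speed 3 1.88, speed 4 2.51, speed 5 3.14 (36 degrees apart). At off the arm points along the box's +y (left), halfway along its +x. Starts at off, 1 or 2
- selector_axis (a point): point on the selector's turning axis (vertical), at the height of the panel's top. The selector is a black hub (radius 19 mm, 2 to 32 mm above the panel) with one straight arm on its side reaching 60 mm from the axis, 16 mm wide, 6 to 28 mm above the panel, with a white line along its top. Black marks on the panel 65 to 108 mm from the axis: a bar for off, then radial rows of 1 to 5 dots
- selector_tip (a point): middle of the end face of the selector's arm, 60 mm from the axis, 17 mm above the panel. Between positions a click spring must be overcome (about 0.12 N m, some 2.5 N at 46 mm radius); past the middle it snaps on into the next position by itself and stays there.
- sel_side_a: half of the selector's arm that carries the flank to push for turning clockwise (speed up). Origin on the selector's axis, 2 mm above the panel; its x axis points along the arm, its flank is at y = +8 mm
- sel_side_b: the other half of the selector's arm, with the flank at y = -8 mm (pushed, it turns the selector back towards off). Same origin and axes as sel_side_a
- start (a joint): travel of the start button, m: 0 = up, 0.006 = fully down; springs back. Takes 2 N to begin and 5 N fully down; pressed counts from 0.0045
- start_top (a point): centre of the top of the start button: the broad round white button (34 mm across) in a round dark collar (46 mm across, 4 mm high), its top 18 mm above the panel, right of the selector near the box's front edge
- stop (a joint): travel of the stop button, m: 0 = up, 0.006 = down; to be left alone
- stop_top (a point): centre of the top of the stop button: small square white button (20 mm), 75 mm to the right of the start button, top 18 mm above the panel
- timer_rim (a point): end of the pointer on the timer, a small black bar knob (32 mm across, 44 mm above the panel) standing behind the start button, to the right of the selector; to be left alone
- star_knob: loose black five-lobed clamp knob with a steel stud, 50 mm across, 22 mm high, lying on the control box's top; bystander. Origin: centre of its underside
- seal_ring: loose white seal ring, 48 mm across, 10 mm high, lying on the control box's top near its front edge; bystander. Origin: centre of its underside
- jar: closed glass jar, 72 mm across, 85 mm high, on the table left of the box; bystander. Origin: centre of its underside
- bowl: steel bowl, 150 mm across, 60 mm high, on the table right of the box; bystander. Origin: centre of its underside
- beaker: white open cup, 72 mm across, 100 mm high, on the table at the right; bystander. Origin: centre of its underside
- nozzle: steel nozzle, 52 mm across its foot, 75 mm high, on the table just beyond the box; bystander. Origin: centre of its underside
- bottle: white plastic bottle, 60 mm across, 150 mm high, on the table at the left; bystander. Origin: centre of its underside

How it is judged:
On the way, in this order (a step that is already met when the one before it is completed fails the run):
1. the selector rests at speed 4 (value of joint selector between 2.313 and 2.713 rad), for 0.3 s.
2. the start button is pressed down (value of joint start above 0.0045 m), for 0.04 s.
At the end, for the whole second after the job is handed in: The selector rests at speed 4 (joint within 0.2 rad of 2.51), the start button has been pressed at least 4.5 mm after that and is up again (under 1.5 mm), stop is up, the timer's rim within 8 mm and every loose thing within 30 mm of its start (all of step 1 and value of joint each of start, stop below 0.0015 m and distance of timer_rim from where it was at the start of the episode below 0.008 m and distance of each of star_knob, seal_ring, jar, bowl, beaker, nozzle, bottle from where it was at the start of the episode below 0.03 m); the robot touches nothing.
It fails at once if the selector clicks on past speed 4 (beyond 2.9 rad) (value of joint selector above 2.9 rad).
It fails at once if start is pressed (over 3 mm) while the selector is not yet at speed 4 (value of joint start above 0.003 m and not (value of joint selector between 2.313 and 2.713 rad)).
It fails at once if the stop button is pressed (over 3 mm) or the timer turned (its rim moves over 8 mm) (value of joint stop above 0.003 m or distance of timer_rim from where it was at the start of the episode above 0.008 m).
It fails at once if the selector's arm is gripped or leaned on (over 3 N on both halves of the arm at once) (contact force between the fingers and sel_side_a above 3 N and contact force between the fingers and sel_side_b above 3 N).
It fails at once if a loose thing is shoved, lifted or carried (moved over 30 mm) (distance of any of star_knob, seal_ring, jar, bowl, beaker, nozzle, bottle from where it was at the start of the episode above 0.03 m).
It also fails if it takes over 53 s, if anything falls off the work surface, if the arm or the gripper's body presses on something with over 40 N, if the wrist force passes 120 N, or if a joint passes its speed limit or range.

### The arm

A 7-joint arm with a two-finger parallel gripper is mounted at the origin on the work surface. World frame = base frame: x ahead of the robot, y to its left, z up, the work surface at z = 0. Lengths are in m, angles in rad, forces in N, time in s.
With the tool pointing down it reaches from about 0.35 to 0.9 m from the base axis. Payload 19.9 kg.
Tool frame: the origin (TCP) lies at the very end of the fingers, on their centre line; the grasp point (between the pads) lies 19 mm behind it (arm.grasp_offset is the distance from the TCP to the grasp point, in m); y points along the fingers, x is the direction in which the jaws open and shut, and the axes are right-handed (so a half turn about y gives the same grasp; the last joint's range is limited). The gripper opens to 85 mm and grips with 20 to 120 N. Pads are 22 mm wide; open, the fingers measure 114 mm over their backs; the gripper's body (76 mm by 85 mm) begins 54 mm behind the grasp point. The pads swing forward as they close: fully open they stand 13 mm farther back than shut.
Start: joints at [-1.206, 0.417, -0.01, 1.614, 0.005, 1.111, -0.053], TCP at [0.247, 0.574, 0.231] pointing down, gripper open.
Joint ranges: [-2.81, 2.81], [-0.39, 2.02], [-1.27, 1.25], [0.06, 2.57], [-1.19, 4.33], [0.19, 2], [-2.82, 2.82]. Speed limits (rad/s): [1.89, 1.89, 2.39, 2.39, 3.01, 3.01, 3.01].

### API

Orientations are given as [roll, pitch, yaw] about the fixed x, y, z axes, in that order (R = Rz(yaw) Ry(pitch) Rx(roll)).
In Python, from rig import sensors, cams, arm, models gives the robot as it stands. The module is installed in compiled form; this text tells all that it offers.
- The arm moves only by the tool send_rows, never from a script. Its argument "plan" is text: rows parted by semicolons, each of 6 numbers parted by spaces: the shift along the tool's x, y, z in m, then the turn, a rotation vector about the tool's x, y, z in rad. A call has 1 to 12 rows; each row is the pose to reach, as a shift and turn from the pose commanded when the call began, along the tool's axes at that moment; what a row does not reach only later rows make up. A row lasts 1/8 s, in which the tool goes at most 62.5 mm and 10.7 degrees, less where a joint would pass 70% of its speed; a pose out of reach is approached as far as the arm can. A call with a gripper value outside its range is refused whole. "fingers" is the opening, from 0 (shut) to 1 (fully open), set as the call begins (left out, the last holds). The fingers move at their own pace and stop on an object; "force" is the grip in N (left out, the last holds). Time passes only in rows, so rows that repeat a pose let the fingers close. It gives the time, the measured TCP pose, the force and the opening at its end, in the units of the state.
- sensors.read_state(): the state, without advancing time (a new reading comes with each control period).
- cams.camera(name): name is "side" or "top"; returns the picture (420x560x3 uint8, red, green, blue); there is no depth.
- cams.camera_params(name): a dict with "fx", "fy", "cx", "cy" (pixels), "D" ([k1, k2, p1, p2, k3] as OpenCV has them; the pictures are not rectified), "origin" and "attitude" of the camera in the world. Camera axes: x right, y up, looking along -z (the intrinsics and any distortion apply to the point x, -y, -z); pixel columns grow to the right and rows downward; lengths in m; the calibration is good to about 2 mm. A picture is of the moment at which its call begins. camera_params takes no time and is no camera call.
- arm.job_done(): hands the job in, once; it reports no verdict.
Trained networks look in the newest picture that a camera, given by its name, has taken for a name from the list of things; names that differ only in an ending like _2 or _b are one class to them, and where a whole thing is asked for, a point or a joint stands for the part that bears it (a point fixed in the world has none). Each returns a list of dicts, best first, with "score" (0 to 1); they miss things now and then, are a little off and sometimes report something else, mostly with a low value. They report only what shows in the picture. A call takes as long as a camera call.
- models.find_in(thing, camera): "point" ([x, y, z] in m, in the coordinates of the camera as it stood for that picture, good to about 4 mm: the middle of the surface that is visible of it).
- models.mark_of(thing, camera): "point" ([x, y, z] in m, in the coordinates of the camera as it stood for that picture, good to about 4 mm: a listed point, or the origin of a listed thing).
The state is a dict: "clock": time; "q": joint angles; "joint_velocities": joint speeds; "effort": joint torques, N m; "position": TCP position; "tool_rot": TCP orientation; "ft_force": force on the tool from outside, world axes, zero at the start; "wrist_torque": the same for the moment, N m; "width": opening from 0.0 (shut) to 1.0 (fully open).
Only numpy, scipy, OpenCV 4.12 (cv2) and the standard library are available. Lean on these libraries where they do the work, as an engineer would, in place of code of your own. Each camera call takes 0.05 s, during which the arm holds its last target.

## Working session

There is one attempt and no reset: what is moved stays moved. The work goes in short steps, Python scripts to look and compute and a tool call to move; the robot and the scene stay as the last step left them, time stands still between calls to the robot, and variables do not carry over. Pictures are saved under pics/ and viewed, and the job is handed in when it is done.

Besides the shell and the picture viewer there is one more tool, called after "Request:" by a JSON object that holds its "method" and its "body". send_rows: Moves the arm, as the interface text tells. Its arguments: {"type":"object","properties":{"plan":{"type":"string"},"fingers":{"type":"number"},"force":{"type":"number"}},"required":["plan"]}

```bash
mkdir -p pics; ls
cat > h.py <<'E'
import numpy as np, cv2
from rig import sensors, cams, arm, models
from scipy.spatial.transform import Rotation as R
def pose(name):
    p=cams.camera_params(name); a=np.array(p["attitude"],float)
    if a.shape==(3,3): M=a
    elif a.size==3: M=R.from_euler('xyz',a).as_matrix()
    else: M=R.from_quat(a).as_matrix()
    return p,np.array(p["origin"]),M
def w(name,pt):
    p,o,M=pose(name); return o+M@np.array(pt)
def K(p): return np.array([[p["fx"],0,p["cx"]],[0,p["fy"],p["cy"]],[0,0,1]])
def proj(name,P):
    p,o,M=pose(name); c=(np.atleast_2d(P)-o)@M; c=c*[1,-1,-1]
    return cv2.projectPoints(c,np.zeros(3),np.zeros(3),K(p),np.array(p["D"]))[0][:,0]
def ray(name,uv,z):
    p,o,M=pose(name); n=cv2.undistortPoints(np.array(uv,float).reshape(-1,1,2),K(p),np.array(p["D"]))[:,0]
    d=np.c_[n[:,0],-n[:,1],-np.ones(len(n))]@M.T
    return o+d*((z-o[2])/d[:,2])[:,None]
E
python3 - <<'E'
from h import *
print(sensors.read_state())
for c in("side","top"):
    print(cams.camera_params(c))
    im=cams.camera(c); cv2.imwrite(f"pics/{c}0.png",im[:,:,::-1])
    for t in("panel","selector_axis","selector_tip","start_top","stop_top","timer_rim","star_knob","seal_ring"):
        r=models.mark_of(t,c)
        print(c,t,[(np.round(w(c,x["point"]),4).tolist(),round(x["score"],2)) for x in r[:2]])
E
```

```text
pics
{'clock': 0.0, 'q': array([-1.20651319,  0.41799474, -0.0102939 ,  1.61417771,  0.00467083,
        1.11069206, -0.05302943]), 'joint_velocities': array([ 2.39181172e-04,  2.55800366e-03, -2.39716670e-04,  1.00175835e-03,
        3.57026836e-04, -7.64789996e-05,  3.50006064e-04]), 'effort': array([ 1.54477370e-04, -8.64441991e+01,  6.78958576e-01, -4.34894228e+01,
        1.91376661e-02,  7.48275372e-03, -1.54779144e-05]), 'position': array([0.24658098, 0.57392154, 0.23064585]), 'tool_rot': array([-1.57086644e+00,  1.24590430e-03,  1.16497070e+00]), 'ft_force': array([ 1.20307372,  0.47616848, -0.06701614]), 'wrist_torque': array([-0.06696662,  0.02801873, -0.04278735]), 'width': 1.0027054139462888}
{'fx': 492.17768176699224, 'fy': 492.17768176699224, 'cx': 284.3426270413192, 'cy': 209.7423747391671, 'D': array([0.01122735, 0.        , 0.        , 0.        , 0.        ]), 'origin': array([ 0.20064166, -1.15526652,  1.04523515]), 'attitude': array([ 0.91114214,  0.01544352, -0.33179067])}
side panel [([0.5504, 0.0376, 0.0026], 0.74), ([0.7073, 0.0236, -0.003], 0.22)]
side select
[... 472 characters left out ...]
87.8650294148238, 'cy': 210.28688220416174, 'D': array([0.01622494, 0.        , 0.        , 0.        , 0.        ]), 'origin': array([ 0.48345218, -0.02228608,  1.6559433 ]), 'attitude': array([ 0.07810124,  0.01313982, -1.56365858])}
top panel [([0.5585, 0.0332, 0.0038], 0.92)]
top selector_axis [([0.5477, 0.1214, 0.0798], 0.86)]
top selector_tip [([0.5823, 0.163, 0.096], 0.52)]
top start_top [([0.4844, -0.0288, 0.0999], 0.6), ([0.5062, -0.2591, 0.0009], 0.35)]
top stop_top [([0.4752, -0.0995, 0.0978], 0.47)]
top timer_rim [([0.5041, -0.2634, 0.0028], 0.46), ([0.5951, -0.0107, 0.1064], 0.43)]
top star_knob [([0.5902, -0.0968, 0.0793], 0.41)]
top seal_ring [([0.4667, 0.0363, 0.0828], 0.61)]
```

View pics/side0.png

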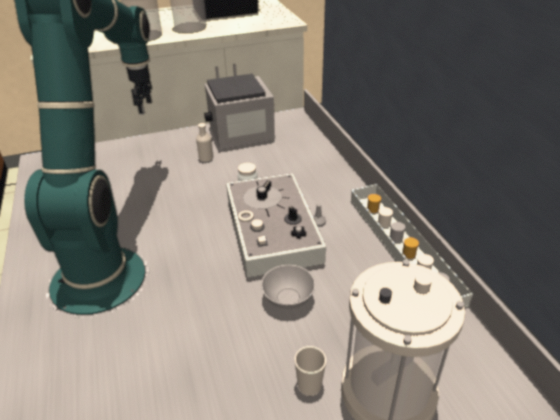

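Run:
```python
import cv2
im=cv2.imread("pics/top0.png"); cv2.imwrite("pics/top0c.png",cv2.resize(im[120:270,200:380],None,fx=4,fy=4,interpolation=cv2.INTER_CUBIC))
```

```text
(no output)
```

View pics/top0.png

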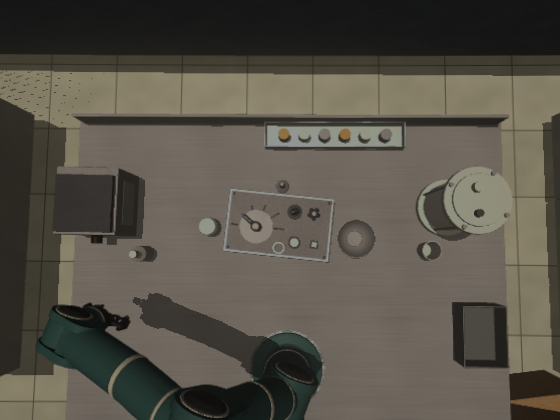

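View pics/top0c.png

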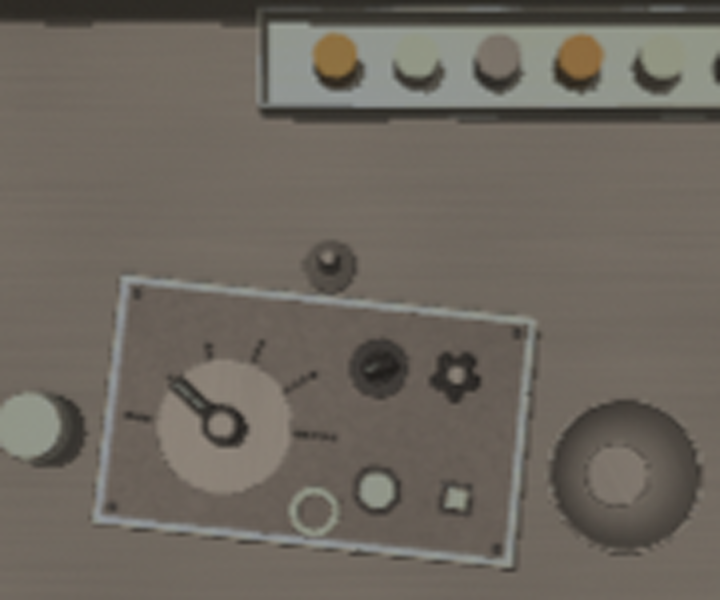

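Run:
```python
from h import *
T=lambda x,y:(200+(x+.5)/4-.5,120+(y+.5)/4-.5)
c=ray("top",[T(124,280),T(534,320),T(510,565),T(97,520)],0.08)
print("corners",c.round(4)); print("center",c.mean(0))
for i,j in((0,1),(3,2)): d=c[i]-c[j]; print(np.hypot(*d[:2]),np.arctan2(-d[0],d[1]))
for i,j in((0,3),(1,2)): d=c[i]-c[j]; print(np.hypot(*d[:2]),np.arctan2(d[1],d[0]))
for n,p,z in(("hub",(222,425),.112),("disc",(224,426),.082),("tip",(172,379),.108),("start",(377,490),.098),("stop",(456,498),.098),("timer",(380,366),.124),("star",(456,375),.1),("ring",(314,511),.09)):
    print(n,ray("top",[T(*p)],z).round(4))
im=cv2.imread("pics/side0.png"); cv2.imwrite("pics/side0c.png",cv2.resize(im[160:280,215:340],None,fx=5,fy=5,interpolation=cv2.INTER_CUBIC))
```

```text
corners [[ 0.6844  0.2183  0.08  ]
 [ 0.6483 -0.1722  0.08  ]
 [ 0.4171 -0.1494  0.08  ]
 [ 0.4563  0.2397  0.08  ]]
center [0.55152033 0.03407326 0.08      ]
0.392195757115109 -0.09215015842453207
0.39107658857311467 -0.10042195308746167
0.22908545339360972 -0.0935562287153177
0.23232464936723957 -0.09841151448150154
hub [[0.5454 0.1199 0.112 ]]
disc [[0.5457 0.1208 0.082 ]]
tip [[0.5881 0.1675 0.108 ]]
start [[ 0.4863 -0.0242  0.098 ]]
stop [[ 0.4794 -0.0978  0.098 ]]
timer [[ 0.6003 -0.0263  0.124 ]]
star [[ 0.5941 -0.0974  0.1   ]]
ring [[0.4663 0.0347 0.09  ]]
```

View pics/side0c.png

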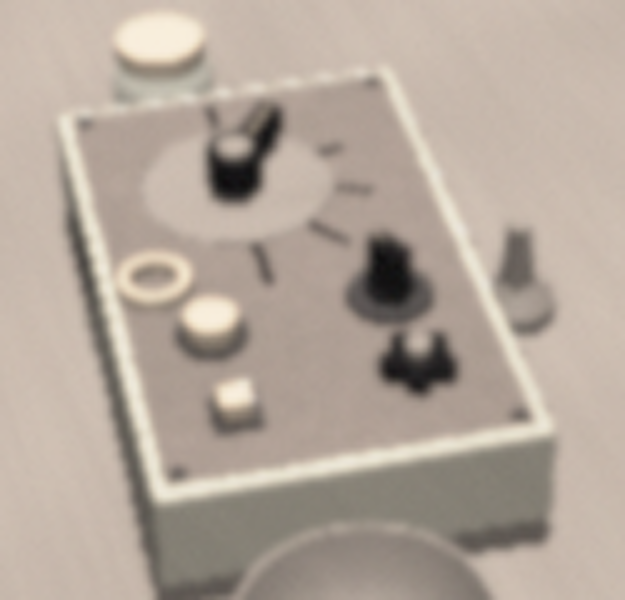

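```bash
cat >> h.py <<'E'
AX=np.array([.5455,.1208])
def rel(pts):
    s=sensors.read_state(); P=np.array(s["position"]); y=R.from_euler('xyz',s["tool_rot"]).as_matrix(); y0=np.arctan2(y[1,0],y[0,0])
    print("now",P.round(4),"yaw",round(y0,4),"F",np.round(s["ft_force"],2),"q7",round(s["q"][6],2),"t",round(s["clock"],2),"w",round(s["width"],3))
    for p,yw in pts:
        v=y.T@(np.array(p)-P); print(v.round(4),"turn y",round(y0-yw,4))
def fp(sel,off,z,r=.044):   # finger pose following arm angle sel (rad), normal offset
    f=np.pi/2-.096-sel; a=np.array([np.cos(f),np.sin(f)]); n=np.array([-a[1],a[0]])
    return (np.r_[AX+r*a+off*n,z],f)
E
python3 - <<'E'
from h import *
rel([fp(.628,.036,.17)])
E
```

```text
now [0.2467 0.5742 0.2313] yaw 1.165 F [-0.22  0.22  0.95] q7 -0.05 t 0.9 w 0.998
[-0.2456  0.0613 -0.4331] turn y 0.3182
```

Request:
{"method": "send_rows", "body": {"plan": "-0.025 0 -0.043 0 0.03 0; -0.05 0 -0.087 0 0.06 0; -0.075 0 -0.13 0 0.1 0; -0.1 0 -0.173 0 0.13 0; -0.123 0 -0.217 0 0.16 0; -0.147 0 -0.26 0 0.19 0; -0.172 0 -0.303 0 0.22 0; -0.196 0.01 -0.347 0 0.25 0; -0.221 0.03 -0.39 0 0.29 0; -0.246 0.061 -0.433 0 0.318 0; -0.246 0.061 -0.433 0 0.318 0; -0.246 0.061 -0.433 0 0.318 0", "fingers": 0, "force": 40}}

```text
clock: 2.4
position: [0.5474, 0.1777, 0.1704]
tool_rot: [-1.571, 0.0, 0.847]
ft_force: [-0.1, 0.7, 0.4]
width: 0.004
```

Run:
```python
from h import *
rel([fp(.628,.036,.17),fp(.628,.036,.095)])
im=cams.camera("side"); cv2.imwrite("pics/side1.png",im[:,:,::-1])
cv2.imwrite("pics/side1c.png",cv2.resize(im[130:280,205:340,::-1],None,fx=4,fy=4,interpolation=cv2.INTER_CUBIC))
```

```text
now [0.5474 0.1777 0.1704] yaw 0.8472 F [-0.13  0.65  0.4 ] q7 0.58 t 2.4 w 0.004
[ 0.0002  0.0004 -0.0003] turn y 0.0004
[ 0.0002  0.0754 -0.0003] turn y 0.0004
```

View pics/side1c.png

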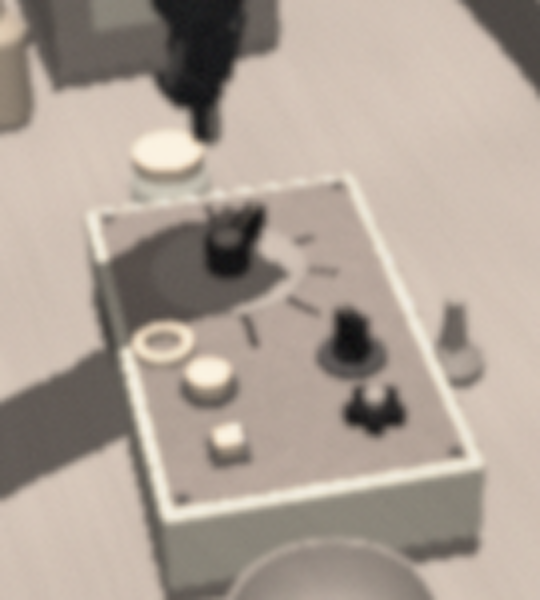

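Run:
```python
from h import *
P=np.array(sensors.read_state()["position"]); print((proj("side",[P,P-[0,0,.013]])-[205,130])*4)
```

```text
[[204.32498229 137.4117535 ]
 [205.12134006 150.70573616]]
```

Request:
{"method": "send_rows", "body": {"plan": "0 0.02 0 0 0 0; 0 0.04 0 0 0 0; 0 0.06 0 0 0 0; 0 0.075 0 0 0 0; 0 0.075 0 0 0 0; 0 0.075 0 0 0 0"}}

```text
clock: 3.2
position: [0.5478, 0.1776, 0.0961]
tool_rot: [-1.571, -0.001, 0.847]
ft_force: [-0.7, 0.8, 1.2]
width: 0.001
```

Run:
```python
from h import *
rel([fp(.628+x*.1,o,.095) for x,o in((0,.028),(0,.022),(0,.019),(1,.019),(2,.019),(3,.019),(3.5,.019),(4,.019),(4.5,.019))])
```

```text
now [0.5478 0.1776 0.0961] yaw 0.8473 F [-0.73  0.78  1.23] q7 0.61 t 3.2 w 0.001
[-0.0001  0.0011 -0.0079] turn y 0.0005
[-0.0001  0.0011 -0.0139] turn y 0.0005
[-0.0001  0.0011 -0.0169] turn y 0.0005
[ 0.0016  0.0011 -0.0214] turn y 0.1005
[ 0.0028  0.0011 -0.0261] turn y 0.2005
[ 0.0036  0.0011 -0.0308] turn y 0.3005
[ 0.0038  0.0011 -0.0332] turn y 0.3505
[ 0.0038  0.0011 -0.0356] turn y 0.4005
[ 0.0038  0.0011 -0.038 ] turn y 0.4505
```

Request:
{"method": "send_rows", "body": {"plan": "0 0 -0.008 0 0 0; 0 0 -0.014 0 0 0; 0 0 -0.017 0 0 0; 0.001 0 -0.0192 0 0.05 0; 0.0016 0 -0.0214 0 0.1 0; 0.0022 0 -0.0237 0 0.15 0; 0.0028 0 -0.0261 0 0.2 0; 0.0032 0 -0.0284 0 0.25 0; 0.0036 0 -0.0308 0 0.3 0; 0.0038 0 -0.0332 0 0.35 0; 0.0038 0 -0.0356 0 0.4 0; 0.0038 0 -0.0356 0 0.4 0"}}

```text
clock: 4.7
position: [0.5767, 0.1563, 0.0953]
tool_rot: [-1.571, 0.0, 0.447]
ft_force: [0.4, -0.9, -0.1]
width: 0.001
```

```bash
cat > look.py <<'E'
from h import *
import sys
o=[]
for c,(r0,r1,c0,c1) in(("side",(150,270,205,340)),("top",(180,270,215,350))):
    im=cams.camera(c)[r0:r1,c0:c1,::-1]; o.append(cv2.resize(im,(540,int(540*(r1-r0)/(c1-c0))),interpolation=cv2.INTER_CUBIC)[:300+180])
h=max(x.shape[0] for x in o)
o=[cv2.copyMakeBorder(x,0,h-x.shape[0],0,0,cv2.BORDER_CONSTANT) for x in o]
x=np.hstack(o); cv2.imwrite(sys.argv[1],cv2.resize(x,(800,int(x.shape[0]*800/x.shape[1]))))
for c in("side","top"):
    for t in("selector_tip",):
        for d in models.mark_of(t,c)[:2]:
            q=w(c,d["point"]); f=np.arctan2(*(q[:2]-AX)[::-1]); print(c,q.round(3),round(d["score"],2),"sel",round(np.pi/2-.096-f,2))
E
python3 look.py pics/l1.png
python3 - <<'E'
from h import *
rel([fp(.628+x*.1,o,.095) for x,o in((4,.019),(5,.019),(6,.019),(7,.019),(8,.019),(9,.019),(10,.019),(10.3,.019))])
E
```

```text
now [0.5766 0.1566 0.0953] yaw 0.4479 F [-0.33  0.48  0.  ] q7 0.32 t 4.9 w 0.003
[0.0005 0.0003 0.0002] turn y 0.0011
[ 0.0022  0.0003 -0.0043] turn y 0.1011
[ 0.0034  0.0003 -0.009 ] turn y 0.2011
[ 0.0041  0.0003 -0.0137] turn y 0.3011
[ 0.0044  0.0003 -0.0185] turn y 0.4011
[ 0.0042  0.0003 -0.0233] turn y 0.5011
[ 0.0035  0.0003 -0.028 ] turn y 0.6011
[ 0.0032  0.0003 -0.0294] turn y 0.6311
```

View pics/l1.png

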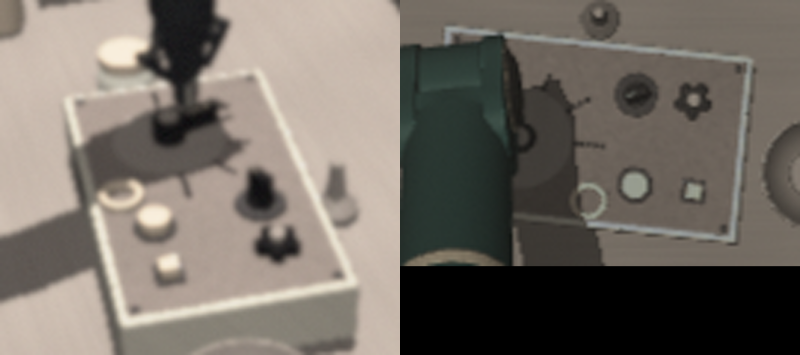

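Run:
```python
from h import *
for k in range(6):
    f=np.pi/2-.096-.628*k
    p=proj("side",[[AX[0]+.06*np.cos(f),AX[1]+.06*np.sin(f),.108]])[0]
    print(k,((p-[205,150])*800/270).round())
```

```text
0 [157.  87.]
1 [189.  88.]
2 [214. 100.]
3 [221. 119.]
4 [208. 137.]
5 [178. 148.]
```

Request:
{"method": "send_rows", "body": {"plan": "0.0014 0 -0.002 0 0.05 0; 0.0022 0 -0.0043 0 0.1 0; 0.0028 0 -0.0066 0 0.15 0; 0.0034 0 -0.009 0 0.2 0; 0.0038 0 -0.0113 0 0.25 0; 0.0041 0 -0.0137 0 0.3 0; 0.0043 0 -0.0161 0 0.35 0; 0.0044 0 -0.0185 0 0.4 0; 0.0043 0 -0.0209 0 0.45 0; 0.0042 0 -0.0233 0 0.5 0; 0.0039 0 -0.0257 0 0.55 0; 0.0035 0 -0.028 0 0.6 0"}}

```text
clock: 6.4
position: [0.5919, 0.1329, 0.0953]
tool_rot: [-1.571, 0.0, -0.154]
ft_force: [0.1, 0.1, -0.6]
width: 0.002
```

```bash
python3 look.py pics/l2.png
python3 - <<'E'
from h import *
rel([fp(.628+x*.1,o,.095) for x,o in((10,.019),(10.5,.019),(11,.019),(12,.019),(13,.019),(14,.019),(15,.019),(16,.019))])
E
```

```text
side [0.603 0.11  0.096] 0.5 sel 1.65
now [0.5918 0.1329 0.0953] yaw -0.1514 F [ 0.38 -0.    0.46] q7 -0.14 t 6.6 w 0.001
[ 0.0001  0.0003 -0.0001] turn y 0.0018
[ 0.001   0.0003 -0.0023] turn y 0.0518
[ 0.0017  0.0003 -0.0046] turn y 0.1018
[ 0.003   0.0003 -0.0092] turn y 0.2018
[ 0.0037  0.0003 -0.0139] turn y 0.3018
[ 0.004   0.0003 -0.0187] turn y 0.4018
[ 0.0038  0.0003 -0.0235] turn y 0.5018
[ 0.0031  0.0003 -0.0282] turn y 0.6018
```

View pics/l2.png

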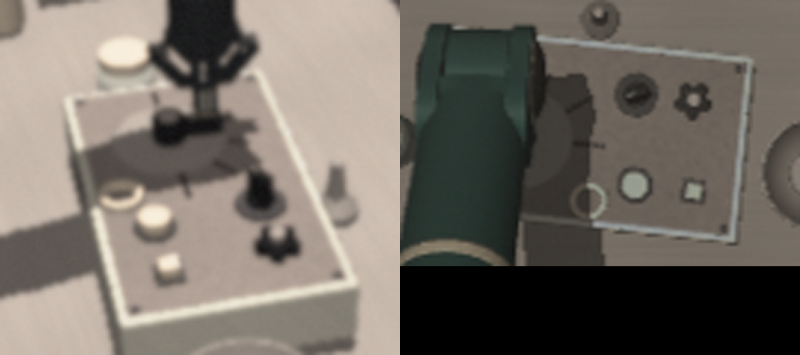

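Request:
{"method": "send_rows", "body": {"plan": "0.001 0 -0.0023 0 0.05 0; 0.0017 0 -0.0046 0 0.1 0; 0.0024 0 -0.0069 0 0.15 0; 0.003 0 -0.0092 0 0.2 0; 0.0034 0 -0.0115 0 0.25 0; 0.0037 0 -0.0139 0 0.3 0; 0.0039 0 -0.0163 0 0.35 0; 0.004 0 -0.0187 0 0.4 0; 0.0039 0 -0.0211 0 0.45 0; 0.0038 0 -0.0235 0 0.5 0; 0.0036 0 -0.0249 0 0.53 0; 0.0034 0 -0.0263 0 0.56 0"}}

```text
clock: 8.1
position: [0.5912, 0.1064, 0.0953]
tool_rot: [-1.571, -0.0, -0.713]
ft_force: [0.3, 0.3, -0.3]
width: 0.001
```

```bash
python3 look.py pics/l3.png
python3 - <<'E'
from h import *
rel([fp(.628+x*.1,o,.095) for x,o in((15.6,.019),(16,.019),(16.5,.019),(17,.019),(17.5,.019),(16,.03))])
E
```

```text
side [0.588 0.083 0.096] 0.61 sel 2.21
now [0.5912 0.1062 0.0953] yaw -0.7123 F [-0.56 -0.63 -0.13] q7 -0.57 t 8.3 w 0.001
[-0.0001  0.0003  0.0002] turn y 0.0009
[ 0.0007  0.0003 -0.0016] turn y 0.0409
[ 0.0015  0.0003 -0.0039] turn y 0.0909
[ 0.0021  0.0003 -0.0062] turn y 0.1409
[ 0.0027  0.0003 -0.0085] turn y 0.1909
[0.0011 0.0003 0.0094] turn y 0.0409
```

View pics/l3.png

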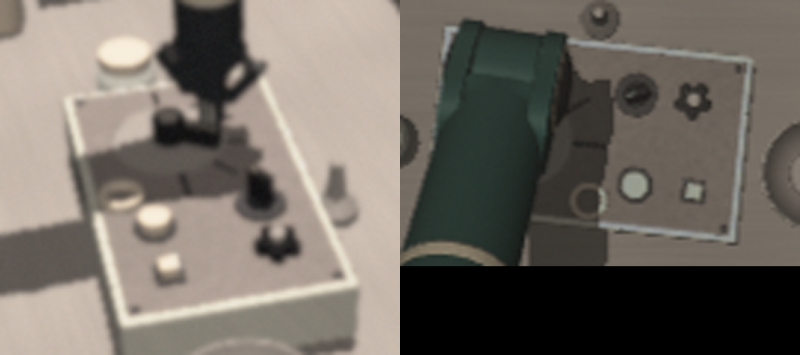

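Request:
{"method": "send_rows", "body": {"plan": "0.0004 0 -0.0008 0 0.02 0; 0.0007 0 -0.0016 0 0.04 0; 0.0011 0 -0.0028 0 0.065 0; 0.0015 0 -0.0039 0 0.09 0; 0.0018 0 -0.005 0 0.115 0; 0.0021 0 -0.0062 0 0.14 0; 0.0021 0 -0.0062 0 0.14 0; 0.002 0 -0.002 0 0.14 0; 0.002 0 0.006 0 0.14 0; 0.002 0 0.01 0 0.14 0"}}

```text
clock: 9.55
position: [0.5997, 0.1133, 0.0953]
tool_rot: [-1.571, -0.0, -0.852]
ft_force: [-0.6, 0.5, -0.5]
width: 0.001
```

```bash
python3 look.py pics/l4.png
python3 - <<'E'
from h import *
rel([])
E
```

```text
side [0.573 0.066 0.095] 0.74 sel 2.58
side [ 0.594 -0.018  0.103] 0.54 sel 2.71
top [0.576 0.065 0.095] 0.46 sel 2.55
now [0.5992 0.1125 0.0952] yaw -0.8529 F [ 0.9  -0.34  0.47] q7 -0.7 t 9.75 w 0.002
```

View pics/l4.png

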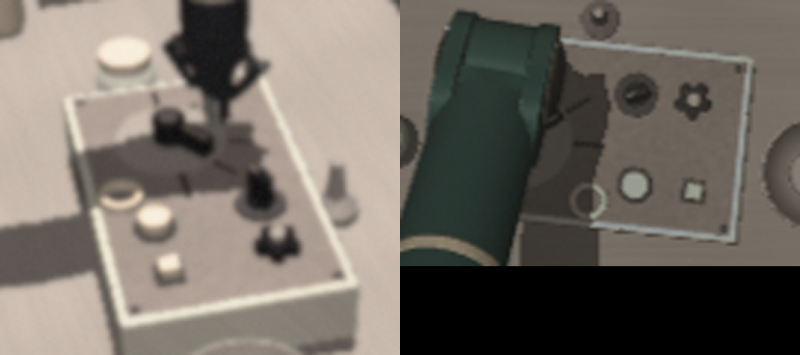

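Run:
```python
from h import *
rel([([.5997,.1133,.18],-.853),([.486,-.025,.17],-.853),([.486,-.025,.105],-.853),([.486,-.025,.09],-.853)])
```

```text
now [0.5992 0.1125 0.0952] yaw -0.8529 F [ 0.9  -0.34  0.47] q7 -0.7 t 9.75 w 0.002
[-0.0003 -0.0848  0.0009] turn y 0.0001
[ 0.0291 -0.0747 -0.1758] turn y 0.0001
[ 0.0291 -0.0097 -0.1757] turn y 0.0001
[ 0.0291  0.0053 -0.1757] turn y 0.0001
```

Request:
{"method": "send_rows", "body": {"plan": "0 -0.03 0.002 0 0 0; 0 -0.06 0.002 0 0 0; 0 -0.085 0 0 0 0; 0.006 -0.085 -0.035 0 0 0; 0.012 -0.085 -0.07 0 0 0; 0.018 -0.085 -0.105 0 0 0; 0.024 -0.085 -0.14 0 0 0; 0.029 -0.08 -0.176 0 0 0; 0.029 -0.06 -0.176 0 0 0; 0.029 -0.035 -0.176 0 0 0; 0.029 -0.025 -0.176 0 0 0; 0.029 -0.025 -0.176 0 0 0"}}

```text
clock: 11.25
position: [0.4856, -0.0253, 0.1202]
tool_rot: [-1.572, 0.0, -0.853]
ft_force: [-0.0, 1.0, 1.4]
width: -0.004
```

```bash
python3 look.py pics/l5.png
python3 - <<'E'
from h import *
rel([([.486,-.025,.105],-.853),([.486,-.025,.09],-.853)])
for c in("side","top"): print([(w(c,d["point"]).round(3),round(d["score"],2)) for d in models.mark_of("start_top",c)])
E
```

```text
side [0.572 0.067 0.093] 0.52 sel 2.59
side [0.438 0.557 0.002] 0.43 sel -0.34
now [ 0.4862 -0.025   0.121 ] yaw -0.8529 F [-0.39  0.57  0.98] q7 -0.51 t 11.45 w -0.001
[-0.0002  0.016  -0.0002] turn y 0.0001
[-0.0002  0.031  -0.0002] turn y 0.0001
[(array([ 0.485, -0.022,  0.095]), 0.41)]
[]
```

View pics/l5.png

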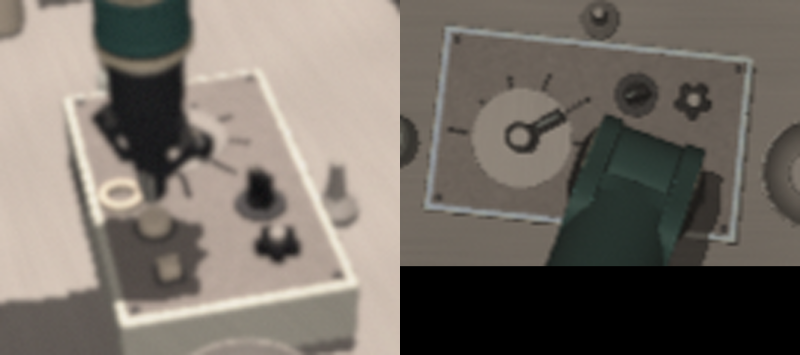

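Request:
{"method": "send_rows", "body": {"plan": "0 0.01 0 0 0 0; 0 0.018 0 0 0 0; 0 0.022 0 0 0 0; 0 0.025 0 0 0 0; 0 0.0275 0 0 0 0; 0 0.029 0 0 0 0; 0 0.03 0 0 0 0; 0 0.03 0 0 0 0; 0 0.03 0 0 0 0"}}

```text
clock: 12.68
position: [0.4858, -0.0252, 0.0915]
tool_rot: [-1.57, 0.001, -0.853]
ft_force: [-17.0, 1.2, 41.7]
width: -0.002
```

Request:
{"method": "send_rows", "body": {"plan": "0 -0.005 0 0 0 0; 0 -0.03 0 0 0 0; 0 -0.07 0 0 0 0; 0 -0.1 0 0 0 0; 0.0 -0.12 0.04 0 0 0; 0.0 -0.12 0.09 0 0 0; 0 -0.12 0.14 0 0 0; 0 -0.12 0.18 0 0 0; 0 -0.12 0.22 0 0 0; 0 -0.12 0.22 0 0 0; 0 -0.12 0.22 0 0 0; 0 -0.12 0.22 0 0 0"}}

```text
clock: 14.18
position: [0.6512, 0.119, 0.2106]
tool_rot: [-1.571, -0.0, -0.854]
ft_force: [-0.3, -0.9, -0.5]
width: 0.003
```

```bash
python3 look.py pics/l6.png
python3 - <<'E'
from h import *
rel([])
for t in("start_top","stop_top","timer_rim","star_knob","seal_ring"):
  for c in("side","top"): print(t,[(w(c,d["point"]).round(3),round(d["score"],2)) for d in models.mark_of(t,c)[:2]])
E
```

```text
side [0.574 0.068 0.096] 0.74 sel 2.55
side [ 0.503 -0.264  0.001] 0.42 sel 3.16
top [0.577 0.066 0.094] 0.45 sel 2.53
top [ 0.594 -0.098  0.082] 0.42 sel 2.83
now [0.6514 0.1195 0.2106] yaw -0.8533 F [-0.06  0.1  -0.1 ] q7 -0.76 t 14.38 w -0.003
start_top [(array([0.54 , 0.12 , 0.085]), 0.59), (array([ 0.484, -0.023,  0.096]), 0.41)]
start_top [(array([ 0.484, -0.025,  0.098]), 0.62)]
stop_top [(array([ 0.476, -0.099,  0.098]), 0.64)]
stop_top [(array([ 0.477, -0.1  ,  0.1  ]), 0.38)]
timer_rim [(array([ 0.593, -0.014,  0.104]), 0.58)]
timer_rim [(array([ 0.596, -0.009,  0.106]), 0.57)]
star_knob [(array([ 0.591, -0.095,  0.081]), 0.43), (array([0.571, 0.068, 0.099]), 0.27)]
star_knob [(array([ 0.589, -0.096,  0.083]), 0.54)]
seal_ring [(array([0.465, 0.035, 0.076]), 0.62), (array([ 0.501, -0.261,  0.002]), 0.35)]
seal_ring [(array([0.465, 0.035, 0.081]), 0.5)]
```

View pics/l6.png

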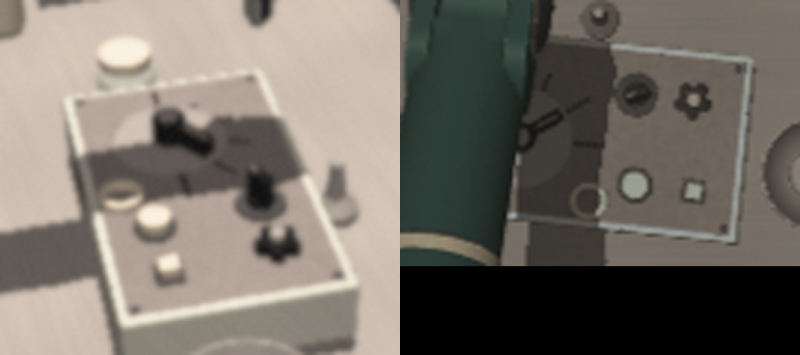

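The final picture shows the selector pointing at the four-dot row, with its tip at about (208,148) in the left half. The start button is up and everything else is in place, with the tool held clear. I'm handing the job in.

```bash
python3 -c "
from h import *
print(arm.job_done())"
```

```text
the job is handed in; nothing more can be done
None
```

The selector now rests at speed 4 and the start button has been pressed and released; I handed the job in at about 14.4 s of the 53 s allowed.

- **Selector:** it started at speed 1. I pushed it one click at a time with the shut fingertip on its clockwise flank, through speeds 2 and 3 to 4. I stopped just past the last midpoint and backed off. The last readings were 2.55 rad (side camera) and 2.53 rad (top camera), against 2.51 for speed 4. The pictures show the arm on the four-dot row.
- **Start button:** I pressed it down to a fingertip height of 91.5 mm, slightly past full travel. The measured push was about 42 N, so it was on its stop. That was harder than the 5 N the button needs, and there was also about 17 N sideways. Afterwards the cameras put its top at 96 to 98 mm, so it is up again, to within the networks' 4 mm or so.
- **Left alone:** the stop button, timer, star knob and seal ring all read within about 4 mm of where they started. I did not measure the jar, bowl, beaker, nozzle or bottle again. The tool never came near them, and those in the last picture look unmoved.

The networks' stray low-score detections, such as the selector tip reported on the table, disagreed with the pictures, so I ignored them.

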